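# Stack a panel blank and its drilled template in the drilling jig and clamp them

### The arm

A 6-joint arm with a two-finger parallel gripper is mounted at the origin on the work surface. World frame = base frame: x ahead of the robot, y to its left, z up, the work surface at z = 0. Lengths are in m, angles in degrees, forces in N, time in s.
With the tool pointing down it reaches from about 0.375 to 0.9 m from the base axis. Payload 3.1 kg.
Tool frame: the origin (TCP) lies between the finger pads; the fingertips stand 11 mm ahead of it and the grasp point (between the pads) lies 8 mm behind it; z points along the fingers, y is the line along which they close (so a half turn about z gives the same grasp; the last joint's range is limited). The gripper opens to 87 mm and grips with 3 to 60 N. Pads are 19 mm wide; open, the fingers measure 117 mm over their backs; the gripper's body (75 mm by 190 mm) begins 51 mm behind the grasp point.
Start: joints at [62.424, 30.224, 82.088, -0, 67.689, -10.227], TCP at [0.186, 0.597, 0.234] pointing down, gripper open.
Joint ranges: [-176.69, 176.69], [-43.24, 126.21], [12.49, 139.97], [-82, 262], [0, 151.66], [-163.58, 163.58]. Speed limits (degrees/s): [159.86, 159.86, 180, 180, 180, 180].

### API

Orientations are given as a 3x3 rotation matrix whose columns are the frame's x, y, z axes.
In Python, from rig import bot gives the robot as it stands.
- The arm moves only by the tool apply_moves, never from a script. Its argument "steps" is a list that holds one entry, the list of rows, each a list of 7 numbers: the shift along the tool's x, y, z in cm, then the turn, a rotation vector about the tool's x, y, z in degrees, then the gripper command: -1 is shut, 1 is fully open, values between are in proportion. In form: [[[dx, dy, dz, rx, ry, rz, jaw], ...]]. A call has 1 to 20 rows; each row is the pose to reach, as a shift and turn from the pose commanded when the call began, along the tool's axes at that moment; what a row does not reach only later rows make up. A row lasts 1/8 s, in which the tool goes at most 62.5 mm and 10.7 degrees, less where a joint would pass 70% of its speed; a pose out of reach is approached as far as the arm can. A call with a gripper value outside its range is refused whole. The fingers move at their own pace and stop on an object; the grip force is fixed at half the most. Time passes only in rows, so rows that repeat a pose let the fingers close. It gives the time, the measured TCP pose, the force, the opening and the grip force at its end, in the units of the state.
- bot.read_state(): the state, without advancing time (a new reading comes with each control period).
- bot.capture(name): name is "scene" or "top" or "wrist"; returns the picture (420x560x3 uint8, blue, green, red); there is no depth.
- bot.camera_model(name): a dict with "intrinsics" (3x3 intrinsics, pixels), "R" (3x3) and "t" (3): a world point X has camera coordinates R X + t. Camera axes: x right, y down, z forward; pixel columns grow to the right and rows downward; lengths in m; the calibration is good to about 2 mm. A picture is of the moment at which its call begins: read the wrist's pose just before it. camera_model takes no time and is no camera call; for the wrist camera it gives the pose at the moment of the call.
- bot.hand_in(): hands the job in; it is judged then, once.
The state is a dict: "time_s": time; "joint_positions": joint angles; "qvel": joint speeds; "tau": joint torques, N m; "position": TCP position; "tcp_rot": TCP orientation; "force": force on the tool from outside, world axes, zero at the start; "moment": the same for the moment, N m; "opening": opening from 0.0 (shut) to 1.0 (fully open); "grasp_force": force on a finger pad.
Only numpy, scipy, OpenCV 4.12 (cv2) and the standard library are available. Lean on these libraries where they do the work, as an engineer would, in place of code of your own. Each camera call takes 0.05 s, during which the arm holds its last target. There are 200 camera calls.

### The job

Get the job ready for drilling: lay the undrilled aluminium plate squarely on the jig's plywood pad, let go of it, then lay the drilled plate of the same size on top as a template, so that pad and plates make one neat pile with their edges flush (either end of a plate may point either way). Then swing the jig's hold-down arm over and lower it until its rubber foot rests on the pile, without shifting it. Leave the small square offcut and everything else on the bench where it is.

Things in the scene. Friction and masses are not known exactly. Their poses are not given: they have to be found in the camera images.
- blank: the undrilled aluminium plate, loose, 100 x 56 x 8 mm, about 120 g, plain with no holes. Origin: centre of its underside; x along the 100 mm length, y along the 56 mm width, z up. Lies flat on the bench at the start.
- template: the drilled aluminium plate, loose, same 100 x 56 x 8 mm outline, about 110 g, with one 26 mm hole near one end, a 12 mm hole near the middle and two 9 mm holes near the other end, all through. Origin: centre of its underside; x along the 100 mm length, y along the width, z up. Lies flat on the bench at the start.
- offcut: small square aluminium offcut 46 x 46 x 8 mm, loose, not part of the job. Origin: centre of its underside. It, the blank and the drilled plate may each lie in any of three places.
- jig: the drilling jig, fixed to the bench: a grey steel base plate 12 mm thick and 90 mm wide (y), from x = -60 to +125 mm, with the plywood pad on it and, centred at x = 78 mm, two dark hinge cheeks 26 mm long, 39 mm over their outsides, 64 mm high above the bench. Origin on the bench under the pad's centre; x from the pad to the hinge, z up.
- pad_top (a point): centre of the top face of the jig's plywood pad, 30 mm above the bench. The pad is 100 mm long (x) and 56 mm wide (y), the plates' outline. Axes as the jig's: x points from the pad to the hinge of the hold-down arm, z up.
- clamp_pivot (a point): point on the hinge axis of the hold-down arm, midway between the cheeks: 78 mm from the pad's centre along the pad's +x, 52 mm above the bench. The axis runs along the pad's y; this point's axes are the jig's.
- clamp (a joint): hold-down arm's angle, rad. 0: level over the pad, pointing to the pad's -x, foot just resting on two plates on the pad (about -0.13 on one); pi/2: upright; at most 1.9, leaning back. Starts at 1.5 to 1.85. Stiff, damped hinge: raised, it stays put; about 1 N near the knob moves it; pushed below about 0.6 it sinks on slowly by its own weight and stays down.
- clamp_knob (a point): centre of the black 22 mm ball on the end of the hold-down arm, a steel bar 14 mm wide and 12 mm thick. With the arm level: bar and ball centred 14 mm above the pivot, bar's upper (back) face 20 mm above it, ball 115 mm from the pivot; a round rubber foot, 16 mm across, 60 mm from the pivot, reaches 6 mm below pivot level.
- screwdriver: screwdriver lying on the bench, bystander; origin under its middle
- flux: small bottle, 40 mm across and 85 mm high, bystander; origin: centre of its underside
- tin: low closed tin, 60 mm across and 35 mm high, bystander; origin: centre of its underside
- wool_pot: small open steel pot, 64 mm across and 45 mm high, bystander; origin: centre of its underside
- carton: small cardboard carton 70 x 110 x 45 mm, bystander; origin: centre of its underside

How it is judged:
By the outcome, as a careful person would: the job done as asked, in the order asked, and still so for the second after the job is handed in, with the robot touching nothing.
It also fails if it takes over 72 s, if anything falls off the work surface, if the arm or the gripper's body presses on something with over 40 N, if the wrist force passes 120 N, or if a joint passes its speed limit or range.

## Working session

There is one attempt and no reset: what is moved stays moved. The work goes in short steps, Python scripts to look and compute and a tool call to move; the robot and the scene stay as the last step left them, time stands still between calls to the robot, and variables do not carry over. Pictures are saved under pics/ and viewed, at most 10 in all, crops included, and the job is handed in when it is done.

Besides the shell and the picture viewer there is one more tool, called after "Emit:" as name(argument=value, ...), one argument or row to a line, values as JSON. apply_moves: Moves the arm, as the interface text tells. Its arguments: {"type":"object","properties":{"steps":{"type":"array","items":{"type":"array","items":{"type":"array","items":{"type":"number"}}}}},"required":["steps"]}

```bash
ls; mkdir -p pics; python3 - <<'E'
from rig import bot
import cv2
for n in("top","scene"):
    im=bot.capture(n); cv2.imwrite(f"pics/{n}0.png",im)
    m=bot.camera_model(n); print(n,m)
s=bot.read_state(); print(s['time_s'],s['position'],s['tcp_rot'])
E
```

```text
pics
top {'intrinsics': array([[380.46319771,   0.        , 278.11772771],
       [  0.        , 380.46319771, 209.63549513],
       [  0.        ,   0.        ,   1.        ]]), 'R': array([[-0.00937467, -0.9998186 , -0.0165796 ],
       [-0.98395468,  0.01217767, -0.17800248],
       [ 0.17817209,  0.01464486, -0.98389036]]), 't': array([-0.00210341,  0.60409506,  0.98291047])}
scene {'intrinsics': array([[483.02934763,   0.        , 286.01008382],
       [  0.        , 483.02934763, 208.51082801],
       [  0.        ,   0.        ,   1.        ]]), 'R': array([[-0.66912705,  0.74308794, -0.00945003],
       [ 0.52929736,  0.46761235, -0.7079428 ],
       [-0.5216448 , -0.47870555, -0.70620655]]), 't': array([ 0.39252023, -0.26011156,  1.53685832])}
0.1 [0.18602224 0.59601941 0.23267674] [[-9.54520577e-01  2.98143640e-01 -9.15013905e-04]
 [ 2.98144827e-01  9.54519094e-01 -1.72102927e-03]
 [ 3.60284313e-04 -1.91556451e-03 -9.99998100e-01]]
```

View pics/top0.png

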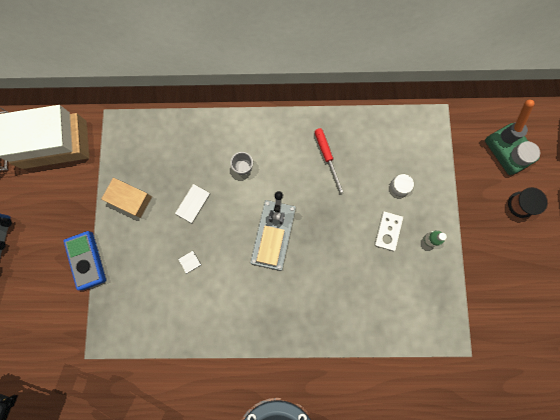

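View pics/scene0.png

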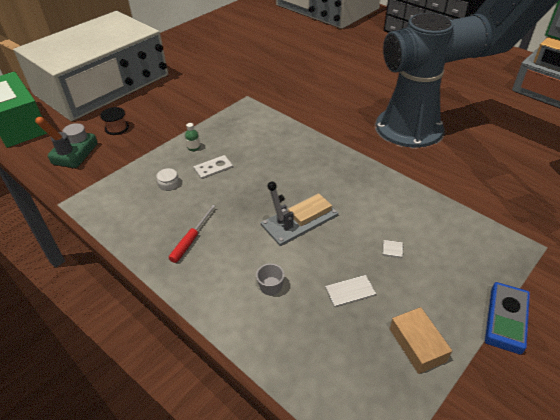

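The top view shows the blank at (193,203), the offcut at (190,262), the template at (389,231), the pad at (270,246) and the knob at (279,196). The pot, tin, flux bottle and screwdriver are clear of the jig.

```bash
cat > h.py <<'E'
import cv2, numpy as np
from rig import bot
def ray(m,px,z):
    px=np.atleast_2d(px).astype(float)
    d=np.linalg.solve(m['intrinsics'],np.c_[px,np.ones(len(px))].T)
    d=m['R'].T@d; c=-m['R'].T@m['t']
    return (c[:,None]+d*((z-c[2])/d[2])).T
def rect(m,mask,z,near):
    """contour nearest pixel 'near' -> world rect on plane z: centre, (long,short), long-axis angle deg"""
    cs,_=cv2.findContours(mask,cv2.RETR_EXTERNAL,cv2.CHAIN_APPROX_NONE)
    cs=[c for c in cs if cv2.contourArea(c)>80]
    c=min(cs,key=lambda c:np.linalg.norm(c[:,0].mean(0)-near))
    w=ray(m,c[:,0],z)[:,:2]
    (cx,cy),(a,b),t=cv2.minAreaRect((w*1000).astype(np.float32))
    if a<b: a,b,t=b,a,t+90
    return np.round([cx,cy,a,b,(t+90)%180-90],1)
def proj(m,X):
    p=m['intrinsics']@(m['R']@np.asarray(X,float)+m['t']); return p[:2]/p[2]
E
python3 - <<'E'
from h import *
im=cv2.imread("pics/top0.png"); m=bot.camera_model("top")
hsv=cv2.cvtColor(im,cv2.COLOR_BGR2HSV)
white=((hsv[...,2]>195)&(hsv[...,1]<40)).astype(np.uint8)*255
wood=cv2.inRange(hsv,(12,60,120),(35,255,255))
for n,p in(("blank",(193,203)),("offcut",(190,262)),("templ",(389,231))): print(n,rect(m,white,.008,p))
print("pad",rect(m,wood,.03,(270,246)))
for n,p,z in(("knob",(279,196),.17),("hinge",(277,215),.064),("pot",(241,166),.045),("flux",(437,238),.085),("tin",(402,185),.035),("carton",(126,197),.045)):print(n,ray(m,p,z))
# wrist cam extrinsics in tool
w=bot.camera_model("wrist"); s=bot.read_state()
R=s['tcp_rot'];c=-w['R'].T@w['t'];print("cam in tool",R.T@(c-s['position']),R.T@w['R'].T,w['intrinsics'])
E
```

```text
blank [635.6 239.1  99.4  56.9 -30.5]
offcut [468.2 242.5  46.5  45.2 -59.2]
templ [ 549.2 -318.9  100.7   57.1  -16.9]
pad [510.   14.7 101.3  57.4 -13.1]
knob [[ 0.61673754 -0.01285181  0.17      ]]
hinge [[ 0.58761625 -0.00566429  0.064     ]]
pot [[0.73174423 0.09473524 0.045     ]]
flux [[ 0.51869769 -0.42001773  0.085     ]]
tin [[ 0.67318484 -0.3552513   0.035     ]]
carton [[0.64671629 0.41495047 0.045     ]]
cam in tool [ 6.62834381e-02 -8.32297367e-06 -1.50968243e-01] [[ 1.45619169e-03 -9.69423021e-01 -2.45391293e-01]
 [ 9.99998852e-01  1.30880611e-03  7.63691508e-04]
 [-4.19170505e-04 -2.45392123e-01  9.69423813e-01]] [[311.3650214    0.         276.63114665]
 [  0.         311.3650214  208.86266239]
 [  0.           0.           1.        ]]
```

```bash
cat >> h.py <<'E'
def mv(pos,yaw):
    """tool-frame move (cm, deg) from the measured pose to pos (m), tool down, tool x at yaw deg"""
    from scipy.spatial.transform import Rotation as Q
    s=bot.read_state(); R=np.array(s['tcp_rot']); a=np.radians(yaw)
    T=np.array([[np.cos(a),np.sin(a),0],[np.sin(a),-np.cos(a),0],[0,0,-1]])
    d=R.T@(np.array(pos)-s['position'])*100
    print("move",np.round(d,2),"rot",np.round(Q.from_matrix(R.T@T).as_rotvec(degrees=True),2),"t",s['time_s'])
E
python3 -c "
from h import *
mv((.6356,.2391,.12),149.5)"
```

```text
move [-53.56 -20.64  11.29] rot [-1.100e-01 -1.000e-02  1.315e+01] t 0.1
```

Emit:
apply_moves(
  steps=[
    [[-53.6, -20.6, 5, -0.1, 0, 13.15, 1], [-53.6, -20.6, 5, -0.1, 0, 13.15, 1], [-53.6, -20.6, 5, -0.1, 0, 13.15, 1], [-53.6, -20.6, 5, -0.1, 0, 13.15, 1], [-53.6, -20.6, 5, -0.1, 0, 13.15, 1], [-53.6, -20.6, 5, -0.1, 0, 13.15, 1], [-53.6, -20.6, 5, -0.1, 0, 13.15, 1], [-53.6, -20.6, 5, -0.1, 0, 13.15, 1], [-53.6, -20.6, 5, -0.1, 0, 13.15, 1], [-53.6, -20.6, 5, -0.1, 0, 13.15, 1], [-53.6, -20.6, 11.3, -0.1, 0, 13.15, 1], [-53.6, -20.6, 11.3, -0.1, 0, 13.15, 1], [-53.6, -20.6, 11.3, -0.1, 0, 13.15, 1]],
  ],
)

```text
time_s: 1.72
position: [0.6363, 0.241, 0.1215]
tcp_rot: [[-0.862, 0.507, 0.001], [0.507, 0.862, 0.002], [0.0, 0.002, -1.0]]
force: [1.2, -0.6, -0.0]
opening: 0.999
grasp_force: 0.0
```

```bash
python3 - <<'E'
from h import *
s=bot.read_state(); print(s['position'],s['tcp_rot'],s['force'])
m=bot.camera_model("wrist"); im=bot.capture("wrist"); cv2.imwrite("pics/w1.png",im)
hsv=cv2.cvtColor(im,cv2.COLOR_BGR2HSV)
p=proj(m,(.6356,.2391,.008)); print(p,hsv[int(p[1]),int(p[0])])
white=((hsv[...,2]>195)&(hsv[...,1]<40)).astype(np.uint8)*255
print(rect(m,white,.008,p))
E
```

```text
[0.63630001 0.24101543 0.12148397] [[-8.62178664e-01  5.06603458e-01  9.42648643e-04]
 [ 5.06604318e-01  8.62176663e-01  1.86214887e-03]
 [ 1.30641396e-04  2.08305490e-03 -9.99997822e-01]] [ 1.1661354  -0.61890833 -0.02264866]
[273.75489499 208.61335312] [ 19  23 236]
[644.2 233.7  71.   57.1 -30.1]
```

View pics/w1.png

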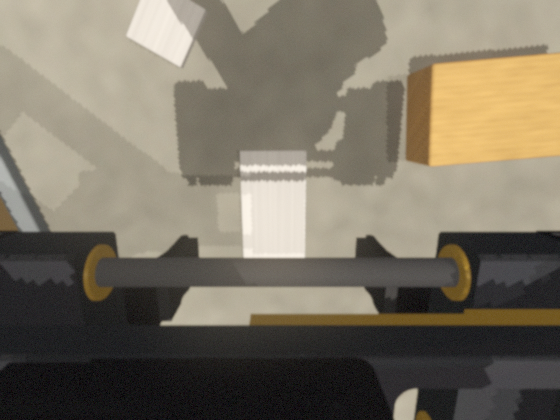

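The blank sits at columns 241–307. Its near edge is at row 151 and its far end is hidden behind the rod, so I'll use the near edge and the sides.

```bash
python3 - <<'E'
from h import *
m=bot.camera_model("wrist"); im=cv2.imread("pics/w1.png").astype(int)
print(im[144:158,255:295].sum(2).mean(1).round()); 
for r in (195,240): print(r, im[r-3:r+3,232:316].sum(2).mean(0).round().astype(int))
e=ray(m,(274,150.5),.008)[0]; s=bot.read_state()
R=np.array(s['tcp_rot']); print(e, R.T@(e-s['position'])*1000)
for r in (195,240):
  for c in (241,307): print((R.T@(ray(m,(c,r),.008)[0]-s['position'])*1000).round(1))
E
```

```text
[350. 351. 352. 353. 355. 369. 412. 463. 492. 502. 502. 504. 505. 504.]
195 [511 507 509 514 513 511 503 498 535 616 677 696 698 699 705 711 714 710
 699 686 676 677 680 683 682 677 673 674 675 678 681 683 680 680 678 676
 678 682 684 681 679 680 682 681 680 672 669 669 672 675 678 678 675 673
 674 672 673 673 674 677 682 677 672 670 674 673 672 672 675 674 673 674
 664 622 558 519 514 513 514 512 514 514 514 514]
240 [457 460 459 460 465 466 462 465 465 478 543 624 665 675 675 678 680 678
 676 676 670 668 670 677 680 677 674 672 675 675 678 679 681 682 680 679
 677 679 681 679 678 678 681 681 680 674 674 676 678 682 681 678 676 674
 674 672 674 674 677 682 681 676 672 674 675 676 678 678 676 674 674 672
 644 582 531 518 518 518 516 518 518 516 516 514]
[0.59388358 0.2649156  0.008     ] [ 49.67530531  -2.0018349  114.6684875 ]
[ 11.5 -30.7 114.6]
[ 11.5  26.7 114.9]
[-30.  -31.8 114.7]
[-30.   27.8 115. ]
```

Emit:
apply_moves(
  steps=[
    [[-0.05, -0.25, 5, 0, 0, 0, 1], [-0.05, -0.25, 8.5, 0, 0, 0, 1], [-0.05, -0.25, 8.5, 0, 0, 0, 1], [-0.05, -0.25, 8.5, 0, 0, 0, 1], [-0.05, -0.25, 8.5, 0, 0, 0, 1]],
  ],
)

```text
time_s: 2.4
position: [0.6377, 0.2384, 0.0385]
tcp_rot: [[-0.862, 0.507, 0.006], [0.507, 0.862, 0.003], [-0.004, 0.005, -1.0]]
force: [-0.0, 0.2, 0.2]
opening: 0.999
grasp_force: 0.0
```

```bash
python3 - <<'E'
from h import *
mv((.6343,.2389,.0127),149.5); s=bot.read_state(); print(s['position'],s['qvel'])
E
```

```text
move [ 0.32 -0.14  2.58] rot [0.3  0.21 0.02] t 2.4
[0.63765651 0.23841354 0.03850289] [-0.15107951  0.36306323  0.47678228  0.10588627 -0.16188087 -0.14897247]
```

Emit:
apply_moves(
  steps=[
    [[0, 0, 0, 0, 0, 0, 1], [0, 0, 0, 0, 0, 0, 1], [0, 0, 0, 0, 0, 0, 1], [0, 0, 0, 0, 0, 0, 1]],
  ],
)

```text
time_s: 2.9
position: [0.6357, 0.2378, 0.0355]
tcp_rot: [[-0.862, 0.508, 0.001], [0.508, 0.862, 0.002], [0.0, 0.002, -1.0]]
force: [-0.0, -0.9, 0.3]
opening: 1.0
grasp_force: 0.0
```

```bash
python3 - <<'E'
from h import *
mv((.6343,.2389,.0127),149.5); s=bot.read_state(); print(s['position'],s['qvel'])
E
```

```text
move [0.18 0.02 2.28] rot [ 0.09 -0.02 -0.  ] t 2.9
[0.63568845 0.23777297 0.03548361] [-0.0597712   0.06844694  0.02116828 -0.06542948  0.075147    0.03174956]
```

Emit:
apply_moves(
  steps=[
    [[0.05, 0.06, 1.2, 0, 0, 0, 1], [0.05, 0.06, 2.3, 0, 0, 0, 1], [0.05, 0.06, 2.3, 0, 0, 0, 1], [0.05, 0.06, 2.3, 0, 0, 0, 1], [0.05, 0.06, 2.3, 0, 0, 0, 1], [0.05, 0.06, 2.3, 0, 0, 0, 1], [0.05, 0.06, 2.3, 0, 0, 0, -1], [0.05, 0.06, 2.3, 0, 0, 0, -1], [0.05, 0.06, 2.3, 0, 0, 0, -1], [0.05, 0.06, 2.3, 0, 0, 0, -1], [0.05, 0.06, 2.3, 0, 0, 0, -1], [0.05, 0.06, 2.3, 0, 0, 0, -1]],
  ],
)

```text
time_s: 4.4
position: [0.6356, 0.2386, 0.0126]
tcp_rot: [[-0.862, 0.508, 0.001], [0.508, 0.862, 0.002], [0.0, 0.002, -1.0]]
force: [-0.2, 0.4, 0.2]
opening: 0.639
grasp_force: 30.0
```

```bash
python3 - <<'E'
from h import *
s=bot.read_state(); print(s['position'],s['opening']*87,s['grasp_force'],s['force'])
mv((.510,.0147,.15),166.9)
E
```

```text
[0.63560708 0.23860261 0.01258857] 55.561765916647914 29.993127286434174 [-0.16537962  0.43056056  0.16176705]
move [ -0.54 -25.64 -13.78] rot [  0.1   0.  -17.4] t 4.4
```

```bash
python3 - <<'E'
from h import *
mv((.539,.008,.2),166.9)
E
```

```text
move [ -3.38 -24.74 -18.78] rot [  0.1   0.  -17.4] t 4.4
```

Emit:
apply_moves(
  steps=[
    [[0, 0, -5, 0, 0, 0, -1], [0, 0, -11, 0, 0, 0, -1], [0, 0, -17, 0, 0, -5, -1], [-1, -5, -18.8, 0.1, 0, -10, -1], [-2, -11, -18.8, 0.1, 0, -15, -1], [-3, -17, -18.8, 0.1, 0, -17.4, -1], [-3.4, -22, -18.8, 0.1, 0, -17.4, -1], [-3.4, -24.7, -18.8, 0.1, 0, -17.4, -1], [-3.4, -24.7, -18.8, 0.1, 0, -17.4, -1], [-3.4, -24.7, -18.8, 0.1, 0, -17.4, -1], [-3.4, -24.7, -18.8, 0.1, 0, -17.4, -1], [-3.4, -24.7, -18.8, 0.1, 0, -17.4, -1], [-3.4, -24.7, -18.8, 0.1, 0, -17.4, -1], [-3.4, -24.7, -18.8, 0.1, 0, -17.4, -1], [-3.4, -24.7, -18.8, 0.1, 0, -17.4, -1]],
  ],
)

```text
time_s: 6.28
position: [0.5394, 0.0083, 0.2001]
tcp_rot: [[-0.974, 0.227, 0.0], [0.227, 0.974, -0.0], [-0.0, -0.0, -1.0]]
force: [-0.3, -0.5, -1.5]
opening: 0.636
grasp_force: 30.0
```

```bash
python3 - <<'E'
from h import *
s=bot.read_state(); print(s['position'],s['opening']*87,s['grasp_force'],s['qvel'])
m=bot.camera_model("wrist"); im=bot.capture("wrist"); cv2.imwrite("pics/w2.png",im)
np.savez("w2.npz",**m,pos=s['position'],rot=s['tcp_rot'])
E
```

```text
[0.53944801 0.00832681 0.20009187] 55.373613526702385 29.992980659008026 [-0.06065854  0.06006947 -0.03614522 -0.11020804  0.0365622   0.09062032]
```

View pics/w2.png

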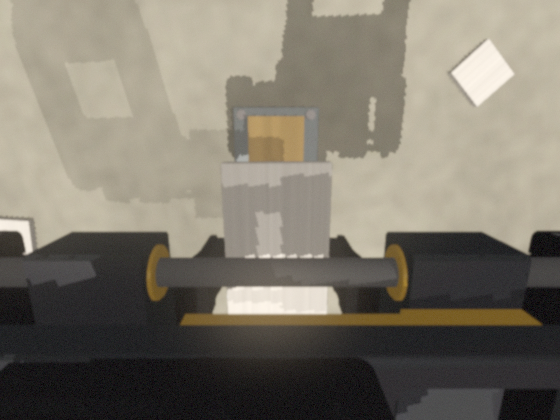

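The held blank spans columns 222–331 with its near edge at row 163. The pad shows at columns 248–304 with its near edge at row 114. I'll measure both in the tool frame.

```bash
cat >> h.py <<'E'
def edges(im,m,pos,R,z,rows,cols,sidewin,topwin,ch):
    """strong vertical edges near sidewin columns for rows, and horizontal near topwin; tool-frame mm"""
    g=cv2.GaussianBlur(ch(im).astype(np.float32),(3,3),0)
    gx=abs(cv2.Sobel(g,cv2.CV_32F,1,0)); gy=abs(cv2.Sobel(g,cv2.CV_32F,0,1))
    T=lambda p:(R.T@(ray(m,p,z)-pos).T).T*1000
    def pk(v,o):
        v=np.maximum(v-v.max()*.4,0); return o+(v*np.arange(len(v))).sum()/v.sum()
    out={}
    for k,(a,b) in enumerate(sidewin):
        P=T([(pk(gx[r,a:b],a),r) for r in rows]); f=np.polyfit(P[:,0],P[:,1],1); out['LR'[k]]=(np.median(P[:,1]).round(2),np.degrees(np.arctan(f[0])).round(2))
    P=T([(c,pk(gy[topwin[0]:topwin[1],c],topwin[0])) for c in cols]); f=np.polyfit(P[:,1],P[:,0],1)
    out['near']=(np.median(P[:,0]).round(2),np.degrees(np.arctan(f[0])).round(2)); return out
E
python3 - <<'E'
from h import *
d=np.load("w2.npz"); m=dict(d); im=cv2.imread("pics/w2.png")
g=lambda i:i.sum(2); b=lambda i:i[...,2].astype(int)-i[...,0]
print("pad",edges(im,m,d['pos'],d['rot'],.03,range(122,156),range(254,300),((240,256),(297,312)),(106,122),b))
print("plate",edges(im,m,d['pos'],d['rot'],d['pos'][2]-.0046,range(172,222),list(range(226,244))+list(range(312,328)),((214,232),(322,340)),(156,170),g))
E
```

```text
pad {'L': (np.float64(-29.05), np.float64(-0.72)), 'R': (np.float64(27.13), np.float64(0.1)), 'near': (np.float64(80.28), np.float64(-0.07))}
plate {'L': (np.float64(-27.98), np.float64(1.53)), 'R': (np.float64(27.71), np.float64(-1.99)), 'near': (np.float64(50.93), np.float64(-0.81))}
```

```bash
python3 - <<'E'
from h import *
d=np.load("w2.npz"); m=dict(d); im=cv2.imread("pics/w2.png").sum(2)
for r in (156,160,164,168,180,200,220,240):
    print(r,im[r,214:232].tolist(),im[r,322:338].tolist())
print(im[154:172,230],im[154:172,320])
s=cv2.imread("pics/w2.png")[130:280,190:370]; cv2.imwrite("pics/w2c.png",cv2.resize(s,None,fx=4,fy=4,interpolation=cv2.INTER_NEAREST))
# expected widths
R=d['rot'];
for x in(50,0,-20):
    P=[proj(m,d['pos']+R@np.array([x,y,4.6])/1000) for y in(-28,28)]; print(x,np.round(P,1).tolist())
E
```

```text
156 [472, 473, 473, 467, 475, 480, 471, 474, 476, 474, 475, 476, 473, 481, 480, 482, 476, 454] [363, 361, 362, 382, 436, 496, 526, 537, 527, 530, 533, 532, 537, 538, 531, 505]
160 [482, 481, 476, 479, 469, 478, 477, 476, 472, 468, 467, 470, 469, 465, 470, 478, 467, 467] [367, 362, 375, 403, 459, 486, 487, 502, 506, 519, 522, 526, 529, 527, 535, 524]
164 [489, 490, 486, 484, 484, 478, 476, 485, 493, 496, 497, 493, 490, 489, 491, 489, 495, 495] [510, 515, 511, 511, 508, 510, 510, 517, 521, 505, 505, 511, 516, 526, 529, 526]
168 [487, 488, 495, 490, 485, 473, 472, 480, 503, 515, 513, 511, 517, 509, 513, 514, 515, 514] [517, 519, 520, 519, 521, 524, 521, 524, 522, 511, 502, 514, 518, 524, 528, 531]
180 [487, 485, 482, 485, 485, 486, 478, 484, 505, 505, 509, 511, 509, 510, 514, 514, 517, 518] [424, 425, 427, 427, 424, 426, 428, 431, 439, 469, 515, 537, 550, 548, 547, 542]
200 [469, 470, 471, 465, 462, 462, 470, 452, 442, 433, 422, 420, 427, 429, 427, 423, 428, 433] [428, 427, 429, 425, 429, 435, 436, 439, 458, 503, 527, 530, 527, 528, 532, 526]
220 [513, 508, 507, 511, 513, 514, 518, 517, 500, 477, 434, 427, 426, 422, 423, 420, 414, 429] [432, 427, 426, 423, 429, 433, 434, 451, 488, 523, 540, 544, 547, 543, 540, 545]
240 [175, 159, 171, 192, 189, 188, 174, 187, 195, 250, 337, 402, 424, 425, 421, 423, 428, 421] [429, 427, 427, 429, 433, 425, 396, 320, 239, 203, 187, 172, 176, 173, 185, 170]
[451 466 476 482 481 478 467 436 421 455 495 517 517 519 515 517 518 519] [366 375 369 362 361 363 368 391 439 482 503 516 514 513 525 521 509 514]
50 [[220.2, 163.8], [332.8, 163.9]]
0 [[224.2, 257.4], [328.5, 257.6]]
-20 [[225.6, 291.1], [327.0, 291.3]]
```

View pics/w2c.png

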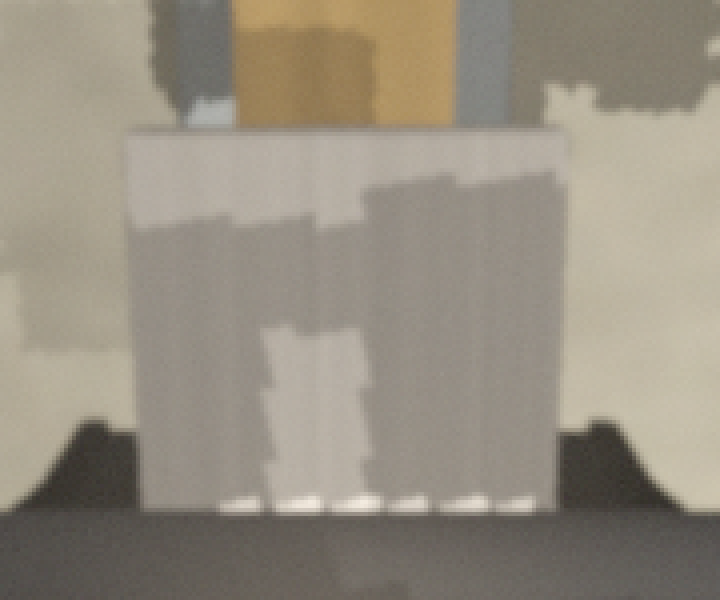

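The blank is level to within about 2–3°. To centre it over the pad it needs about +29.8 mm in x and -0.9 mm in y. I'll go to about 8 mm above the pad and look again.

Emit:
apply_moves(
  steps=[
    [[3, -0.1, 0, 0, 0, 0, -1], [3, -0.1, 4, 0, 0, 0, -1], [3, -0.1, 8, 0, 0, 0, -1], [3, -0.1, 12, 0, 0, 0, -1], [3, -0.1, 14.7, 0, 0, 0, -1], [3, -0.1, 14.7, 0, 0, 0, -1], [3, -0.1, 14.7, 0, 0, 0, -1], [3, -0.1, 14.7, 0, 0, 0, -1], [3, -0.1, 14.7, 0, 0, 0, -1], [3, -0.1, 14.7, 0, 0, 0, -1], [3, -0.1, 14.7, 0, 0, 0, -1]],
  ],
)

```text
time_s: 7.7
position: [0.5101, 0.0141, 0.0534]
tcp_rot: [[-0.974, 0.227, 0.001], [0.227, 0.974, -0.0], [-0.001, 0.0, -1.0]]
force: [0.4, -0.8, -1.6]
opening: 0.641
grasp_force: 30.0
```

```bash
python3 - <<'E'
from h import *
s=bot.read_state(); print(s['position'],s['grasp_force'],s['force'])
m=bot.camera_model("wrist"); im=bot.capture("wrist"); 
np.savez("w3.npz",**m,pos=s['position'],rot=s['tcp_rot'],im=im)
cv2.imwrite("pics/w3.png",cv2.resize(im[110:260,190:370],None,fx=4,fy=4,interpolation=cv2.INTER_NEAREST))
E
```

```text
[0.5101174  0.01405054 0.05338981] 29.992970824241638 [ 0.35112778 -0.80710498 -1.60945094]
```

View pics/w3.png

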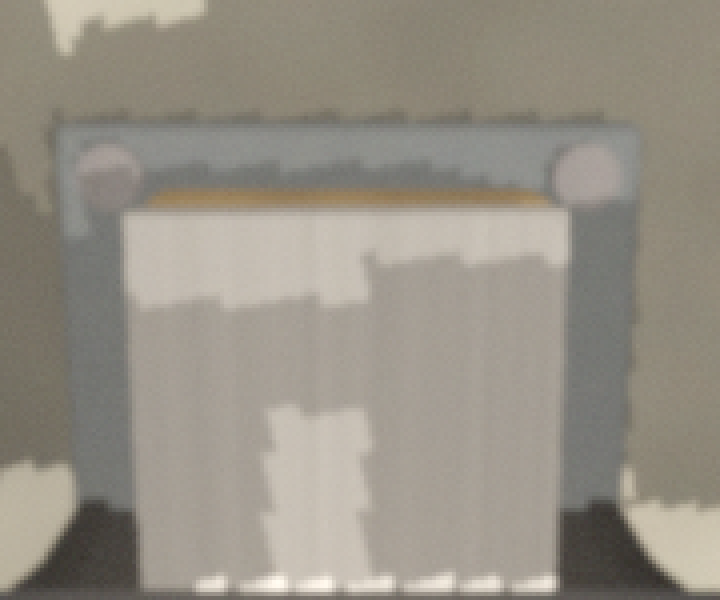

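```bash
python3 - <<'E'
from h import *
d=np.load("w3.npz"); m=dict(d); R=d['rot'];pos=d['pos']; im=d['im']
T=lambda p,z:(R.T@(ray(m,p,z)-pos).T).T*1000
b=im[...,2].astype(int)-im[...,0]
for c in (240,260,278,300,315): print(c,b[152:166,c])
print(b[160,220:240],b[160,318:336])
print("padnear",T([(240,157),(315,157)],.03).round(1).tolist())
print("base",T([(205.5,145),(349.5,145)],.012).round(1).tolist(),T([(208.5,220),(347,220)],.012).round(1).tolist())
g=lambda i:i.sum(2)
print("plate",edges(im,m,pos,R,pos[2]-.0046,range(170,230),range(226,330),((214,230),(326,340)),(157,168),g))
E
```

```text
240 [ 3  3  3  5 14 37 55 62 57 43 26 19 18 19]
260 [ 2  4  5  5 14 32 52 56 51 36 23 18 18 18]
278 [ 4  3  4  5 15 34 53 62 52 36 22 19 18 16]
300 [ 4  3  4  6 12 31 50 50 44 29 18 18 17 20]
315 [ 6  4  3  3 11 31 52 57 46 31 18 17 17 18]
[12 12  9 11  8 11 22 38 48 53 54 56 58 59 56 55 60 56 57 58] [47 52 51 55 56 55 52 49 40 27 15  9 10 10 13 12 12 14]
padnear [[51.8, -20.2, 23.4], [51.9, 21.3, 23.4]]
base [[57.5, -43.0, 41.4], [57.6, 44.2, 41.4]] [[10.2, -43.7, 41.4], [10.3, 45.4, 41.4]]
plate {'L': (np.float64(-27.94), np.float64(-0.16)), 'R': (np.float64(27.7), np.float64(-0.41)), 'near': (np.float64(50.95), np.float64(0.76))}
```

Emit:
apply_moves(
  steps=[
    [[0.06, 0.02, 0.5, 0, 0, 0, -1], [0.06, 0.02, 0.9, 0, 0, 0, -1], [0.06, 0.02, 1.1, 0, 0, 0, -1], [0.06, 0.02, 1.1, 0, 0, 0, -1], [0.06, 0.02, 1.1, 0, 0, 0, -1], [0.06, 0.02, 1.1, 0, 0, 0, -1], [0.06, 0.02, 1.1, 0, 0, 0, -1], [0.06, 0.02, 1.1, 0, 0, 0, -1]],
  ],
)

```text
time_s: 8.75
position: [0.5091, 0.0145, 0.0425]
tcp_rot: [[-0.974, 0.227, -0.001], [0.227, 0.974, 0.0], [0.001, 0.0, -1.0]]
force: [-2.1, 1.0, 5.4]
opening: 0.634
grasp_force: 30.0
```

Emit:
apply_moves(
  steps=[
    [[0.06, 0.02, 0, 0, 0, 0, 0.6], [0.06, 0.02, 0, 0, 0, 0, 0.6], [0.06, 0.02, 0, 0, 0, 0, 0.6], [0, 0, -4, 0, 0, 0, 0.8], [0, 0, -9, 0, 0, 0, 1], [0, 0, -12, 0, 0, 0, 1], [0, 0, -12, 0, 0, 0, 1], [0, 0, -12, 0, 0, 0, 1], [0, 0, -12, 0, 0, 0, 1], [0, 0, -12, 0, 0, 0, 1], [0, 0, -12, 0, 0, 0, 1]],
  ],
)

```text
time_s: 10.12
position: [0.5092, 0.0145, 0.1614]
tcp_rot: [[-0.974, 0.227, -0.001], [0.227, 0.974, 0.0], [0.001, -0.0, -1.0]]
force: [0.6, -0.0, 0.1]
opening: 1.001
grasp_force: 0.0
```

```bash
python3 - <<'E'
from h import *
s=bot.read_state(); print(s['position'],s['force'])
m=bot.camera_model("wrist"); im=bot.capture("wrist"); 
np.savez("w4.npz",**m,pos=s['position'],rot=s['tcp_rot'],im=im)
cv2.imwrite("pics/w4.png",cv2.resize(im[80:260,180:380],None,fx=3,fy=3,interpolation=cv2.INTER_NEAREST))
E
```

```text
[0.50915436 0.01446457 0.1614156 ] [ 0.63328824 -0.04905417  0.08301602]
```

View pics/w4.png

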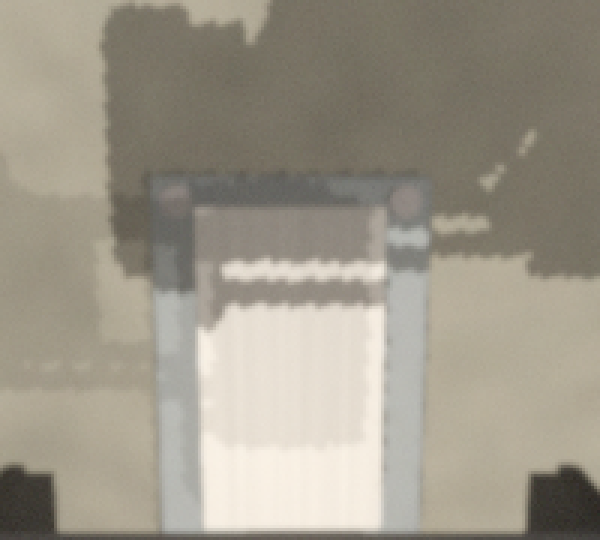

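```bash
python3 - <<'E'
from h import *
d=np.load("w4.npz"); m=dict(d); R=d['rot'];pos=d['pos']; im=d['im']
g=lambda i:i.sum(2); b=lambda i:(255-cv2.cvtColor(i,cv2.COLOR_BGR2HSV)[...,0].astype(int))
sat=lambda i:i[...,2].astype(int)-i[...,0]
print("plate",edges(im,m,pos,R,.038,range(200,250),range(250,305),((238,254),(300,314)),(143,154),g))
print("plate-sat",edges(im,m,pos,R,.038,range(155,250),range(250,305),((238,254),(300,314)),(143,154),sat))
print("base",edges(im,m,pos,R,.012,range(150,250),range(240,315),((224,240),(315,328)),(133,143),sat))
mv((.5492,-.3189,.16),163.1)
E
```

```text
plate {'L': (np.float64(-27.65), np.float64(-0.53)), 'R': (np.float64(27.87), np.float64(-1.03)), 'near': (np.float64(50.75), np.float64(-0.14))}
plate-sat {'L': (np.float64(-28.06), np.float64(-0.36)), 'R': (np.float64(28.46), np.float64(-0.69)), 'near': (np.float64(51.22), np.float64(0.4))}
base {'L': (np.float64(-44.78), np.float64(-0.02)), 'R': (np.float64(44.59), np.float64(-0.1)), 'near': (np.float64(59.33), np.float64(0.01))}
move [-11.45 -31.56   0.15] rot [-0.01 -0.05  3.8 ] t 10.175
```

```bash
python3 - <<'E'
from h import *
sat=lambda i:i[...,2].astype(int)-i[...,0]
for f,row,win in(("w3",141,(134,150)),("w2",107,(101,112))):
    d=np.load(f+".npz"); m=dict(d); im=d['im'] if 'im' in d else cv2.imread("pics/w2.png")
    print(f,"base",edges(im,m,d['pos'],d['rot'],.012,range(115,150) if f=="w2" else range(150,220),range(255,300),((228,240),(310,325)) if f=="w2" else((198,212),(342,358)),win,sat))
    print(sat(im)[win[0]:win[1],278])
d=np.load("w4.npz");print(sat(d['im'])[130:156,278],d['im'].sum(2)[130:156,278])
E
```

```text
w3 base {'L': (np.float64(-44.44), np.float64(-0.05)), 'R': (np.float64(44.52), np.float64(-0.42)), 'near': (np.float64(60.74), np.float64(0.13))}
[22 23 21 21 20 18 11  7  4  3  5  3  5  2  3  5]
w2 base {'L': (np.float64(-45.99), np.float64(0.11)), 'R': (np.float64(43.72), np.float64(-0.22)), 'near': (np.float64(90.03), np.float64(0.05))}
[21 22 21 23 21 15 10  5  4  7  3]
[20 18 19 23 20 19 22 16 11  8  4  5  4  6  6  8  5  6 13 13 13 16 15 15
 18 16] [335 330 334 331 331 338 321 321 315 307 303 296 298 291 301 306 304 313
 335 373 403 410 409 414 411 407]
```

The base edge sits at x = 59.3 mm in the tool frame and the plate edge at 50.8 mm. The plate therefore overhangs about 1.4 mm at the near end, because the earlier wood edge included the pad's side face. I'll regrip and shift it.

Emit:
apply_moves(
  steps=[
    [[0, 0, 5, 0, 0, 0, 1], [0, 0, 10, 0, 0, 0, 0.7], [0, 0, 11.8, 0, 0, 0, 0.6], [0, 0, 11.8, 0, 0, 0, 0.6], [0, 0, 11.8, 0, 0, 0, 0.6], [0, 0, 11.8, 0, 0, 0, 0.6], [0, 0, 11.8, 0, 0, 0, -1], [0, 0, 11.8, 0, 0, 0, -1], [0, 0, 11.8, 0, 0, 0, -1], [0, 0, 11.8, 0, 0, 0, -1], [0, 0, 11.7, 0, 0, 0, -1], [-0.14, -0.02, 11.7, 0, 0, 0, -1], [-0.14, -0.02, 11.7, 0, 0, 0, -1], [-0.14, -0.02, 11.7, 0, 0, 0, -1], [-0.14, -0.02, 11.7, 0, 0, 0, -1], [-0.14, -0.02, 11.8, 0, 0, 0, -1], [-0.14, -0.02, 11.85, 0, 0, 0, -1], [-0.14, -0.02, 11.85, 0, 0, 0, -1], [-0.14, -0.02, 11.85, 0, 0, 0, -1]],
  ],
)

```text
time_s: 12.55
position: [0.5108, 0.0139, 0.0446]
tcp_rot: [[-0.974, 0.227, 0.001], [0.227, 0.974, -0.0], [-0.001, -0.0, -1.0]]
force: [-1.8, -0.4, 7.0]
opening: 0.635
grasp_force: 30.0
```

Emit:
apply_moves(
  steps=[
    [[0, 0, 0, 0, 0, 0, 0.6], [0, 0, 0, 0, 0, 0, 0.6], [0, 0, 0, 0, 0, 0, 0.6], [0, 0, -4, 0, 0, 0, 0.8], [0, 0, -9, 0, 0, 0, 1], [0, 0, -12, 0, 0, 0, 1], [0, 0, -12, 0, 0, 0, 1], [0, 0, -12, 0, 0, 0, 1], [0, 0, -12, 0, 0, 0, 1], [0, 0, -12, 0, 0, 0, 1], [0, 0, -12, 0, 0, 0, 1]],
  ],
)

```text
time_s: 13.92
position: [0.5105, 0.0139, 0.1629]
tcp_rot: [[-0.974, 0.227, -0.001], [0.227, 0.974, 0.0], [0.001, -0.0, -1.0]]
force: [-0.0, 0.8, 0.1]
opening: 1.0
grasp_force: 0.0
```

```bash
python3 - <<'E'
from h import *
s=bot.read_state(); print(s['position'],s['force'])
m=bot.camera_model("wrist"); im=bot.capture("wrist"); pos=s['position'];R=np.array(s['tcp_rot'])
np.savez("w5.npz",**m,pos=s['position'],rot=s['tcp_rot'],im=im)
g=lambda i:i.sum(2)
sat=lambda i:i[...,2].astype(int)-i[...,0]
print("plate",edges(im,m,pos,R,.038,range(200,250),range(250,305),((238,254),(300,314)),(143,154),g))
print("plate-sat",edges(im,m,pos,R,.038,range(155,250),range(250,305),((238,254),(300,314)),(143,154),sat))
print("base",edges(im,m,pos,R,.012,range(150,250),range(240,315),((224,240),(315,328)),(133,143),sat))
mv((.5492,-.3189,.16),163.1)
E
```

```text
[0.5104577  0.01392145 0.1629279 ] [-0.00385891  0.84238625  0.07741307]
plate {'L': (np.float64(-27.59), np.float64(-0.39)), 'R': (np.float64(28.01), np.float64(-0.92)), 'near': (np.float64(51.1), np.float64(0.45))}
plate-sat {'L': (np.float64(-28.04), np.float64(-0.27)), 'R': (np.float64(28.44), np.float64(-0.53)), 'near': (np.float64(52.71), np.float64(-0.12))}
base {'L': (np.float64(-44.52), np.float64(0.06)), 'R': (np.float64(44.86), np.float64(-0.12)), 'near': (np.float64(60.74), np.float64(-0.14))}
move [-11.3  -31.54   0.3 ] rot [-0.01 -0.05  3.8 ] t 13.975
```

```bash
python3 - <<'E'
from h import *
P={}
for n,(x,y) in(("top",(437,238)),("scene",(191,136))):
    im=cv2.imread(f"pics/{n}0.png"); s=im[y-20:y+20,x-20:x+20]
    h=cv2.cvtColor(s,cv2.COLOR_BGR2HSV)
    gr=cv2.inRange(h,(40,60,20),(90,255,255)); wh=((h[...,2]>200)&(h[...,1]<40)).astype(np.uint8)
    for k,b in(("green",gr),("cap",wh)):
        nz=np.argwhere(b>0); print(n,k,len(nz),nz.mean(0)[::-1]+[x-20,y-20],nz.min(0)[::-1]+[x-20,y-20],nz.max(0)[::-1]+[x-20,y-20]); P[n,k]=nz.mean(0)[::-1]+[x-20,y-20]
A,B=bot.camera_model("top"),bot.camera_model("scene")
pm=lambda m:m['intrinsics']@np.c_[m['R'],m['t']]
for k in("green","cap"):
    X=cv2.triangulatePoints(pm(A),pm(B),P["top",k],P["scene",k]); print(k,(X[:3]/X[3]).ravel())
mv((.5492,-.3189,.16),73.1)
E
```

```text
top green 119 [434.8487395 238.       ] [429 231] [443 244]
top cap 48 [442.20833333 235.85416667] [432 231] [446 239]
scene green 126 [191.55555556 136.8015873 ] [185 130] [199 150]
scene cap 17 [189.35294118 124.52941176] [187 123] [192 126]
green [ 0.52448976 -0.43348503  0.04041995]
cap [ 0.52454595 -0.43457343  0.08430263]
move [-11.3  -31.54   0.3 ] rot [-5.00e-02 -4.00e-02  9.38e+01] t 13.975
```

Emit:
apply_moves(
  steps=[
    [[0, -5, 0.3, 0, 0, 0, 1], [-1, -11, 0.3, 0, 0, 0, 1], [-4, -17, 0.3, 0, 0, 3.8, 1], [-7, -22, 0.3, 0, 0, 3.8, 1], [-10, -27, 0.3, 0, 0, 3.8, 1], [-11.3, -30.8, 0.3, 0, 0, 3.8, 1], [-11.3, -30.8, 3, 0, 0, 3.8, 1], [-11.3, -30.8, 3, 0, 0, 3.8, 1], [-11.3, -30.8, 3, 0, 0, 3.8, 1], [-11.3, -30.8, 3, 0, 0, 3.8, 1], [-11.3, -30.8, 3, 0, 0, 3.8, 1], [-11.3, -30.8, 3, 0, 0, 3.8, 1], [-11.3, -30.8, 3, 0, 0, 3.8, 1]],
  ],
)

```text
time_s: 15.6
position: [0.5511, -0.3117, 0.1339]
tcp_rot: [[-0.957, 0.291, 0.0], [0.291, 0.957, -0.0], [-0.0, -0.0, -1.0]]
force: [-0.1, -0.3, -0.9]
opening: 1.001
grasp_force: 0.0
```

```bash
python3 - <<'E'
from h import *
s=bot.read_state(); print(s['position'],s['force'])
m=bot.camera_model("wrist"); im=bot.capture("wrist"); 
np.savez("w6.npz",**m,pos=s['position'],rot=s['tcp_rot'],im=im)
cv2.imwrite("pics/w6.png",im)
E
```

```text
[ 0.55113458 -0.31165625  0.13388465] [-0.06436717 -0.30398608 -0.93687765]
```

View pics/w6.png

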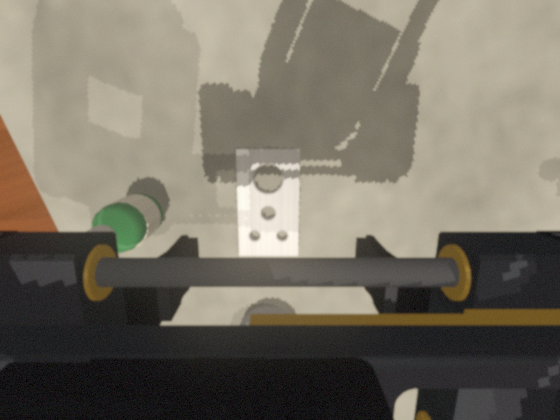

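The template is at columns 237–299 with its near edge at row 150. The flux bottle is at about (120,226), left of the open finger.

```bash
python3 - <<'E'
from h import *
d=np.load("w6.npz"); m=dict(d); R=d['rot'];pos=d['pos']; im=d['im']
T=lambda p,z:((R.T@(ray(m,p,z)-pos).T).T*1000).round(1)
g=lambda i:i.sum(2)
print("plate",edges(im,m,pos,R,.008,range(190,250),range(245,290),((228,246),(292,306)),(143,156),g))
print("bottle",T((120,226),.06),T((147,226),.06),T((155,210),.005))
print(im.sum(2)[143:158,268])
E
```

```text
plate {'L': (np.float64(-36.0), np.float64(-0.14)), 'R': (np.float64(20.16), np.float64(-0.17)), 'near': (np.float64(50.34), np.float64(-0.14))}
bottle [[  -4.1 -118.1   73.9]] [[ -4.1 -97.7  73.9]] [[  -5.8 -112.6  128.9]]
[350 342 333 313 309 331 373 400 408 406 417 411 413 414 407]
```

Emit:
apply_moves(
  steps=[
    [[0.03, 0.2, 0, 0, 0, 0, 1], [0.03, 0.2, 4, 0, 0, 0, 1], [0.03, 0.2, 8, 0, 0, 0, 1], [0.03, 0.2, 11, 0, 0, 0, 1], [0.03, 0.2, 12.15, 0, 0, 0, 1], [0.03, 0.2, 12.15, 0, 0, 0, 1], [0.03, 0.2, 12.15, 0, 0, 0, 1], [0.03, 0.2, 12.15, 0, 0, 0, 1], [0.03, 0.2, 12.15, 0, 0, 0, 1], [0.03, 0.2, 12.15, 0, 0, 0, 0.5], [0.03, 0.2, 12.15, 0, 0, 0, 0.3], [0.03, 0.2, 12.15, 0, 0, 0, -1], [0.03, 0.2, 12.15, 0, 0, 0, -1], [0.03, 0.2, 12.15, 0, 0, 0, -1], [0.03, 0.2, 12.15, 0, 0, 0, -1], [0.03, 0.2, 12.15, 0, 0, 0, -1], [0.03, 0.2, 12.15, 0, 0, 0, -1], [0.03, 0.2, 12.15, 0, 0, 0, -1]],
  ],
)

```text
time_s: 17.9
position: [0.5514, -0.3097, 0.0121]
tcp_rot: [[-0.957, 0.291, 0.0], [0.291, 0.957, -0.0], [-0.0, -0.0, -1.0]]
force: [-0.6, -1.2, -0.3]
opening: 0.637
grasp_force: 30.0
```

```bash
python3 - <<'E'
from h import *
s=bot.read_state(); print(s['position'],s['opening']*87,s['grasp_force'],s['force'])
# over the pad, 30 mm towards the clamp, as before
mv((.5096+.0292,.0143-.0068,.2),166.9)
E
```

```text
[ 0.55137007 -0.30971067  0.01212988] 55.42780720702485 30.000113993883133 [-0.59404516 -1.23844456 -0.25840042]
move [ 10.42  29.99 -18.79] rot [-0.    0.01 -3.8 ] t 17.9
```

Emit:
apply_moves(
  steps=[
    [[0, 0, -5, 0, 0, 0, -1], [0, 0, -10, 0, 0, 0, -1], [0, 0, -15, 0, 0, 0, -1], [3, 2, -18.8, 0, 0, 0, -1], [8, 5, -18.8, 0, 0, -3.8, -1], [10.4, 10, -18.8, 0, 0, -3.8, -1], [10.4, 15, -18.8, 0, 0, -3.8, -1], [10.4, 20, -18.8, 0, 0, -3.8, -1], [10.4, 25, -18.8, 0, 0, -3.8, -1], [10.4, 30, -18.8, 0, 0, -3.8, -1], [10.4, 30, -18.8, 0, 0, -3.8, -1], [10.4, 30, -18.8, 0, 0, -3.8, -1], [10.4, 30, -18.8, 0, 0, -3.8, -1], [10.4, 30, -18.8, 0, 0, -3.8, -1], [10.4, 30, -18.8, 0, 0, -3.8, -1], [10.4, 30, -18.8, 0, 0, -3.8, -1]],
  ],
)

```text
time_s: 19.9
position: [0.539, 0.0071, 0.2001]
tcp_rot: [[-0.974, 0.227, 0.0], [0.227, 0.974, -0.0], [-0.0, -0.0, -1.0]]
force: [0.3, 0.1, -1.3]
opening: 0.636
grasp_force: 30.0
```

```bash
python3 - <<'E'
from h import *
s=bot.read_state(); print(s['position'],s['opening']*87,s['grasp_force'],s['force'])
m=bot.camera_model("wrist"); im=bot.capture("wrist"); pos=s['position'];R=np.array(s['tcp_rot'])
np.savez("w7.npz",**m,pos=pos,rot=R,im=im)
g=lambda i:i.sum(2); sat=lambda i:i[...,2].astype(int)-i[...,0]
print("base",edges(im,m,pos,R,.012,range(115,150),range(255,300),((228,240),(310,325)),(101,112),sat))
print("blank",edges(im,m,pos,R,.038,range(122,152),range(255,300),((241,254),(299,310)),(109,119),sat))
print("tmpl",edges(im,m,pos,R,pos[2]-.0041,range(175,222),list(range(226,244))+list(range(312,328)),((214,232),(322,340)),(156,170),g))
print(sat(im)[100:125,278],g(im)[100:125,278]); print(g(im)[135,225:325])
mv((.5096,.0143,.2),166.9)
E
```

```text
[0.53897679 0.00714983 0.2001297 ] 55.335721489330076 30.000022798776627 [ 0.32373978  0.1164694  -1.28852464]
base {'L': (np.float64(-44.91), np.float64(2.86)), 'R': (np.float64(44.85), np.float64(-0.42)), 'near': (np.float64(89.94), np.float64(0.09))}
blank {'L': (np.float64(-28.18), np.float64(-1.14)), 'R': (np.float64(28.23), np.float64(-0.25)), 'near': (np.float64(80.83), np.float64(0.73))}
tmpl {'L': (np.float64(-27.84), np.float64(1.09)), 'R': (np.float64(27.89), np.float64(-0.11)), 'near': (np.float64(50.22), np.float64(-1.83))}
[21 20 22 22 22 17 16  9  6  2  3  2  3  2  8 14 17 17 19 17 19 18 17 18
 17] [364 360 355 363 360 360 357 356 369 383 387 387 382 382 400 458 499 523
 528 528 528 530 526 531 526]
[486 462 405 340 311 309 310 308 306 298 306 320 328 331 328 323 322 328
 328 328 332 326 329 376 409 426 447 476 503 520 517 510 515 522 520 530
 525 522 519 516 511 526 525 526 526 522 516 517 522 525 527 522 526 529
 521 518 512 515 515 524 524 523 520 519 512 520 518 524 524 532 525 523
 525 521 521 522 524 524 522 509 461 414 398 393 390 391 399 394 394 394
 396 400 395 381 371 366 373 372 362 371]
move [3.02 0.02 0.01] rot [-0.    0.   -0.03] t 19.95
```

Emit:
apply_moves(
  steps=[
    [[3.0, 0, 0, 0, 0, 0, -1], [3.0, 0, 4, 0, 0, 0, -1], [3.0, 0, 8, 0, 0, 0, -1], [3.0, 0, 12, 0, 0, 0, -1], [3.0, 0, 14.2, 0, 0, 0, -1], [3.0, 0, 14.2, 0, 0, 0, -1], [3.0, 0, 14.2, 0, 0, 0, -1], [3.0, 0, 14.2, 0, 0, 0, -1], [3.0, 0, 14.2, 0, 0, 0, -1], [3.0, 0, 14.2, 0, 0, 0, -1], [3.0, 0, 14.2, 0, 0, 0, -1]],
  ],
)

```text
time_s: 21.32
position: [0.5099, 0.0144, 0.0584]
tcp_rot: [[-0.974, 0.227, 0.0], [0.227, 0.974, -0.0], [-0.001, 0.0, -1.0]]
force: [-0.5, 0.8, -0.8]
opening: 0.639
grasp_force: 30.0
```

```bash
python3 - <<'E'
from h import *
s=bot.read_state(); print(s['force'])
m=bot.camera_model("wrist"); im=bot.capture("wrist"); pos=s['position'];R=np.array(s['tcp_rot'])
np.savez("w8.npz",**m,pos=pos,rot=R,im=im)
g=lambda i:i.sum(2); sat=lambda i:i[...,2].astype(int)-i[...,0]
mv((.5096,.0143,.0501),166.9)
print("base",edges(im,m,pos,R,.012,range(150,220),range(255,300),((196,214),(340,358)),(132,152),sat))
print("tmpl",edges(im,m,pos,R,pos[2]-.0041,range(175,222),list(range(226,244))+list(range(312,328)),((214,232),(322,340)),(156,170),g))
print(sat(im)[132:170,278],g(im)[132:170,278])
E
```

```text
[-0.54130866  0.81795568 -0.76690017]
move [ 0.02 -0.01  0.82] rot [-0.    0.02  0.  ] t 21.375
base {'L': (np.float64(-44.65), np.float64(0.1)), 'R': (np.float64(44.22), np.float64(-0.07)), 'near': (np.float64(60.53), np.float64(0.28))}
tmpl {'L': (np.float64(-28.03), np.float64(-0.32)), 'R': (np.float64(28.15), np.float64(-0.12)), 'near': (np.float64(50.81), np.float64(0.16))}
[20 21 24 22 21 22 22 14 10  5  5  4  5  5  4  7  3  5  5  4  3  4  2  7
 19 36 41 26 18 16 15 16 17 19 18 17 17 17] [398 393 404 395 397 401 395 364 349 365 389 412 421 425 422 420 426 418
 420 419 402 377 354 359 361 361 379 409 444 461 459 463 510 549 558 560
 562 562]
```

Emit:
apply_moves(
  steps=[
    [[-0.02, -0.02, 0.4, 0, 0, 0, -1], [-0.02, -0.02, 0.7, 0, 0, 0, -1], [-0.02, -0.02, 0.83, 0, 0, 0, -1], [-0.02, -0.02, 0.83, 0, 0, 0, -1], [-0.02, -0.02, 0.83, 0, 0, 0, -1], [-0.02, -0.02, 0.83, 0, 0, 0, -1], [-0.02, -0.02, 0.83, 0, 0, 0, -1], [-0.02, -0.02, 0.83, 0, 0, 0, -1]],
  ],
)

```text
time_s: 22.38
position: [0.5098, 0.0141, 0.0501]
tcp_rot: [[-0.974, 0.227, -0.0], [0.227, 0.974, -0.0], [0.0, -0.0, -1.0]]
force: [-1.5, -0.7, 4.9]
opening: 0.636
grasp_force: 30.0
```

Emit:
apply_moves(
  steps=[
    [[0, 0, 0, 0, 0, 0, 0.6], [0, 0, 0, 0, 0, 0, 0.6], [0, 0, 0, 0, 0, 0, 0.6], [0, 0, -4, 0, 0, 0, 0.8], [0, 0, -9, 0, 0, 0, 1], [0, 0, -11.2, 0, 0, 0, 1], [0, 0, -11.2, 0, 0, 0, 1], [0, 0, -11.2, 0, 0, 0, 1], [0, 0, -11.2, 0, 0, 0, 1], [0, 0, -11.2, 0, 0, 0, 1], [0, 0, -11.2, 0, 0, 0, 1]],
  ],
)

```text
time_s: 23.75
position: [0.5097, 0.0141, 0.1612]
tcp_rot: [[-0.974, 0.227, -0.001], [0.227, 0.974, 0.0], [0.001, -0.0, -1.0]]
force: [-0.2, 0.2, 0.3]
opening: 1.003
grasp_force: 0.0
```

```bash
python3 - <<'E'
from h import *
s=bot.read_state(); pos=s['position'];R=np.array(s['tcp_rot'])
m=bot.camera_model("wrist"); im=bot.capture("wrist"); t=bot.capture("top"); sc=bot.capture("scene")
np.savez("w9.npz",**m,pos=pos,rot=R,im=im)
g=lambda i:i.sum(2); sat=lambda i:i[...,2].astype(int)-i[...,0]
print("tmpl",edges(im,m,pos,R,.046,range(200,250),range(250,305),((236,254),(300,316)),(143,156),g))
print("base",edges(im,m,pos,R,.012,range(150,250),range(240,315),((224,240),(315,328)),(133,143),sat))
a=cv2.resize(im[100:260,180:380],(500,400)); b=cv2.resize(sc[150:270,225:375],None,fx=10/3,fy=10/3)[:400]
a=cv2.resize(a,(300,240)); b=cv2.resize(b,(500,400)); c=np.zeros((400,800,3),np.uint8); c[:240,:300]=a; c[:,300:]=b
cv2.imwrite("pics/w9.png",c)
E
```

```text
tmpl {'L': (np.float64(-28.07), np.float64(-0.21)), 'R': (np.float64(28.22), np.float64(-0.24)), 'near': (np.float64(50.6), np.float64(0.72))}
base {'L': (np.float64(-44.56), np.float64(-0.03)), 'R': (np.float64(44.8), np.float64(-0.08)), 'near': (np.float64(59.95), np.float64(-0.04))}
```

View pics/w9.png

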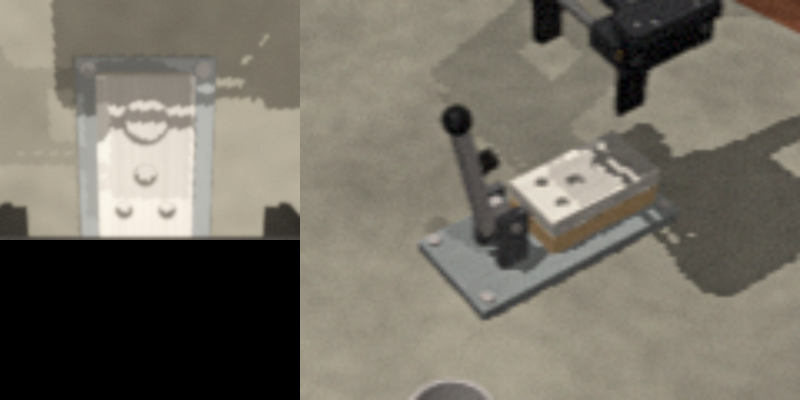

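The pile is flush to about 0.6 mm. In the scene the clamp stands upright, leaning slightly back. I'll locate the knob and plan the push.

```bash
python3 - <<'E'
from h import *
pm=lambda m:m['intrinsics']@np.c_[m['R'],m['t']]
P={}
for n,(x,y) in(("top",(279,196)),("scene",(272,186))):
    im=cv2.imread(f"pics/{n}0.png"); s=im[y-10:y+9,x-10:x+11].sum(2)
    nz=np.argwhere(s<150); nz=nz[np.linalg.norm(nz-[10,10],axis=1)<8]; P[n]=nz.mean(0)[::-1]+[x-10,y-10]; print(n,len(nz),P[n])
X=cv2.triangulatePoints(pm(bot.camera_model("top")),pm(bot.camera_model("scene")),P["top"],P["scene"]); X=(X[:3]/X[3]).ravel()
a=np.radians(-13.1); d=X[:2]-[.5096,.0143]; j=np.array([np.cos(a)*d[0]+np.sin(a)*d[1],-np.sin(a)*d[0]+np.cos(a)*d[1]])*1000
print(X,"jig",j); 
th=np.arctan2(X[2]*1000-52,-(j[0]-78))-np.arctan2(14,115); print("theta",th)
s=bot.read_state(); z0=s['position'][2]*1000
print("j6 etc",s['joint_positions'])
for t in (1.75,1.6,1.45,1.3,1.15,1.0,.85,.7,.55,.4,.3,.2):
    c,q=np.cos(t),np.sin(t); kx,kz=78-115*c+14*q,52+115*q+14*c
    q1=min(q,1); Xc=kx+20.5*q1; Z=kz+11*max(c,0)-(10 if t>1.3 else 0)
    print(t,"K",round(kx),round(kz),"dx cm",round(-Xc/10,2),"dz cm",round((z0-(Z+11))/10,2))
E
```

```text
top 46 [278.08695652 195.58695652]
scene 60 [271.5 186. ]
[ 0.62034663 -0.01134501  0.16149322] jig [113.67703107   0.12324453]
theta 1.7646428037256874
j6 etc [-1.09808791e+01  2.75290540e+01  1.02561610e+02 -3.44551995e-03
  4.99241467e+01 -8.78780730e+01]
1.75 K 112 163 dx cm -13.24 dz cm -0.2
1.6 K 95 167 dx cm -11.58 dz cm -0.59
1.45 K 78 168 dx cm -9.84 dz cm -0.86
1.3 K 61 167 dx cm -8.05 dz cm -1.89
1.15 K 44 163 dx cm -6.25 dz cm -1.66
1.0 K 28 156 dx cm -4.49 dz cm -1.17
0.85 K 13 148 dx cm -2.8 dz cm -0.43
0.7 K -1 137 dx cm -1.23 dz cm 0.54
0.55 K -13 124 dx cm 0.2 dz cm 1.72
0.4 K -22 110 dx cm 1.45 dz cm 3.08
0.3 K -28 99 dx cm 2.17 dz cm 4.08
0.2 K -32 89 dx cm 2.79 dz cm 5.13
```

Emit:
apply_moves(
  steps=[
    [[0, 0, -5, 0, 0, 0, 0], [0, 0, -9, 0, 0, 0, -1], [-5, 0, -9, 0, 0, 0, -1], [-10, 0, -9, 0, 0, 0, -1], [-15.3, 0, -9, 0, 0, 0, -1], [-15.3, 0, -9, 0, 0, 0, -1], [-15.3, 0, -9, 0, 0, 0, -1], [-15.3, 0, -9, 0, 0, 0, -1], [-15.3, 0, -9, 0, 0, 0, -1], [-15.3, 0, -4, 0, 0, 0, -1], [-15.3, 0, -0.3, 0, 0, 0, -1], [-15.3, 0, -0.3, 0, 0, 0, -1], [-15.3, 0, -0.3, 0, 0, 0, -1], [-15.3, 0, -0.3, 0, 0, 0, -1]],
  ],
)

```text
time_s: 25.65
position: [0.6604, -0.0208, 0.1672]
tcp_rot: [[-0.974, 0.227, 0.004], [0.227, 0.974, -0.001], [-0.004, 0.0, -1.0]]
force: [1.4, 0.0, 0.3]
opening: 0.007
grasp_force: 0.0
```

Emit:
apply_moves(
  steps=[
    [[1.2, 0, 0.1, 0, 0, 0, -1], [2.1, 0, 0, 0, 0, 0, -1], [2.9, 0, -0.1, 0, 0, 0, -1], [3.7, 0, -0.3, 0, 0, 0, -1], [4.6, 0, -0.4, 0, 0, 0, -1], [5.5, 0, -0.55, 0, 0, 0, -1], [6.4, 0, -0.8, 0, 0, 0, -1], [7.25, 0, -1.1, 0, 0, 0, -1], [8.1, 0, -1.3, 0, 0, 0, -1], [9.05, 0, -1.35, 0, 0, 0, -1]],
  ],
)

```text
time_s: 26.9
position: [0.5704, 0.0001, 0.1786]
tcp_rot: [[-0.974, 0.227, 0.0], [0.227, 0.974, -0.0], [-0.0, 0.0, -1.0]]
force: [1.5, -0.7, 0.2]
opening: 0.005
grasp_force: 0.3
```

```bash
python3 - <<'E'
from h import *
sc=bot.capture("scene"); cv2.imwrite("pics/s2.png",cv2.resize(sc[110:270,200:400],None,fx=3,fy=3))
E
```

```text
(no output)
```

View pics/s2.png

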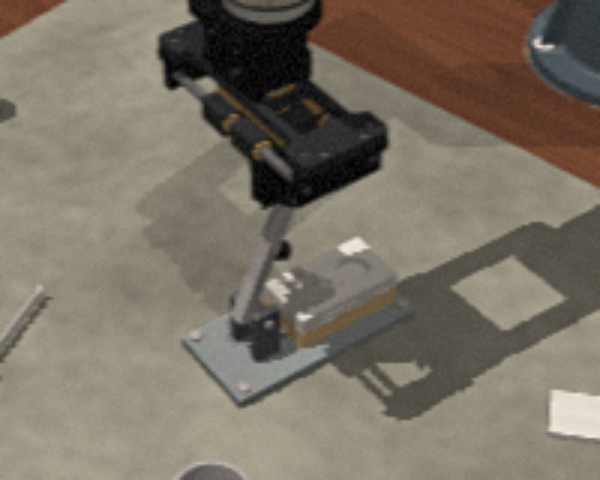

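The scene shows the hold-down arm tipped past upright, pushed by the fingers, with the pile undisturbed. That is my tenth picture, so I'll work from numbers now.

Emit:
apply_moves(
  steps=[
    [[0.9, 0, 0.2, 0, 0, 0, -1], [1.75, 0, 0.48, 0, 0, 0, -1], [2.6, 0, 0.85, 0, 0, 0, -1], [3.45, 0, 1.22, 0, 0, 0, -1], [4.25, 0, 1.7, 0, 0, 0, -1], [5.05, 0, 2.2, 0, 0, 0, -1], [5.75, 0, 2.8, 0, 0, 0, -1], [6.45, 0, 3.35, 0, 0, 0, -1], [7.1, 0, 4.05, 0, 0, 0, -1], [7.7, 0, 4.75, 0, 0, 0, -1], [8.05, 0, 5.2, 0, 0, 0, -1], [8.05, 0, 5.2, 0, 0, 0, -1], [8.05, 0, 5.2, 0, 0, 0, -1]],
  ],
)

```text
time_s: 28.58
position: [0.4929, 0.0181, 0.1264]
tcp_rot: [[-0.974, 0.227, 0.001], [0.227, 0.974, -0.0], [-0.001, 0.0, -1.0]]
force: [0.6, -0.4, 0.9]
opening: 0.002
grasp_force: 0.0
```

Emit:
apply_moves(
  steps=[
    [[0, 0, -3, 0, 0, 0, -1], [0, 0, -8, 0, 0, 0, -1], [3, 0, -13, 0, 0, 0, -1], [8, 0, -15, 0, 0, 0, -1], [10, 5, -15, 0, 0, 0, -1], [10, 11, -15, 0, 0, 0, -1], [10, 16, -15, 0, 0, 0, -1], [10, 20, -15, 0, 0, 0, -1], [10, 20, -15, 0, 0, 0, -1], [10, 20, -15, 0, 0, 0, -1], [10, 20, -15, 0, 0, 0, -1], [10, 20, -15, 0, 0, 0, -1], [10, 20, -15, 0, 0, 0, -1], [10, 20, -15, 0, 0, 0, -1], [10, 20, -15, 0, 0, 0, -1], [10, 20, -15, 0, 0, 0, -1]],
  ],
)

```text
time_s: 30.58
position: [0.4403, 0.2357, 0.2763]
tcp_rot: [[-0.974, 0.227, 0.0], [0.227, 0.974, -0.0], [-0.0, -0.0, -1.0]]
force: [0.2, -0.0, 0.1]
opening: 0.007
grasp_force: 0.0
```

```bash
cat > knob.py <<'E'
from h import *
pm=lambda m:m['intrinsics']@np.c_[m['R'],m['t']]
a=np.radians(-13.1)
J=lambda x,y,z:np.array([.5096+np.cos(a)*x/1e3-np.sin(a)*y/1e3,.0143+np.sin(a)*x/1e3+np.cos(a)*y/1e3,z/1e3])
t=bot.capture("top"); s=bot.capture("scene"); cv2.imwrite("pics/_t.png",t); cv2.imwrite("pics/_s.png",s)
# dark-ball score along the predicted knob track, both views
for n,im in(("top",t),("scene",s)):
    m=bot.camera_model(n); v=[]
    for th in np.arange(-.2,.8,.1):
        x,y=proj(m,J(78-115*np.cos(th)+14*np.sin(th),0,52+115*np.sin(th)+14*np.cos(th))).round().astype(int)
        v.append((round(float(th),1),int(im[y-1:y+2,x-1:x+2].sum(2).mean())))
    print(n,v)
print(bot.read_state()['time_s'],bot.read_state()['force'])
E
python3 knob.py
```

```text
top [(-0.2, 131), (-0.1, 131), (0.0, 131), (0.1, 143), (0.2, 222), (0.3, 607), (0.4, 692), (0.5, 653), (0.6, 670), (0.7, 681)]
scene [(-0.2, 277), (-0.1, 111), (0.0, 104), (0.1, 95), (0.2, 388), (0.3, 387), (0.4, 395), (0.5, 409), (0.6, 418), (0.7, 408)]
30.675 [ 0.07763031 -0.16162485  0.21189615]
```

Emit:
apply_moves(
  steps=[
    [[0, 0, 0, 0, 0, 0, -1], [0, 0, 0, 0, 0, 0, -1], [0, 0, 0, 0, 0, 0, -1], [0, 0, 0, 0, 0, 0, -1], [0, 0, 0, 0, 0, 0, -1], [0, 0, 0, 0, 0, 0, -1], [0, 0, 0, 0, 0, 0, -1], [0, 0, 0, 0, 0, 0, -1], [0, 0, 0, 0, 0, 0, -1], [0, 0, 0, 0, 0, 0, -1], [0, 0, 0, 0, 0, 0, -1], [0, 0, 0, 0, 0, 0, -1], [0, 0, 0, 0, 0, 0, -1], [0, 0, 0, 0, 0, 0, -1], [0, 0, 0, 0, 0, 0, -1], [0, 0, 0, 0, 0, 0, -1]],
  ],
)

```text
time_s: 32.67
position: [0.4404, 0.2357, 0.2763]
tcp_rot: [[-0.974, 0.227, 0.0], [0.227, 0.974, -0.0], [-0.0, -0.0, -1.0]]
force: [0.8, 1.1, -0.3]
opening: 0.009
grasp_force: 0.0
```

```bash
python3 knob.py; python3 - <<'E'
from h import *
m=bot.camera_model("top"); a=np.radians(-13.1)
J=lambda x,y,z:np.array([.5096+np.cos(a)*x/1e3-np.sin(a)*y/1e3,.0143+np.sin(a)*x/1e3+np.cos(a)*y/1e3,z/1e3])
im=cv2.imread("pics/_t.png").sum(2).astype(np.float32)
# cross-profiles of the pile's top (z=46): along y at several x (mm offsets of the strongest edges)
def prof(f,us):
    P=np.array([proj(m,f(u)) for u in us],np.float32); return cv2.remap(im,P[None,:,0],P[None,:,1],cv2.INTER_LINEAR)[0]
us=np.arange(-36,36.1,.5)
for x in(-42,-30,0,20,42):
    g=np.gradient(cv2.GaussianBlur(prof(lambda u:J(x,u,46),us)[None],(5,1),0)[0]); h=len(us)//2
    print("x",x,"y-edges",us[:24][np.argmax(abs(g[:24]))],us[-24:][np.argmax(abs(g[-24:]))])
for y in(-20,20):
    vs=np.arange(-56,-43,.5); g=np.gradient(cv2.GaussianBlur(prof(lambda u:J(u,y,46),vs)[None],(5,1),0)[0]); print("y",y,"near",vs[np.argmax(abs(g))])
E
```

```text
top [(-0.2, 133), (-0.1, 133), (0.0, 133), (0.1, 145), (0.2, 223), (0.3, 606), (0.4, 692), (0.5, 652), (0.6, 669), (0.7, 682)]
scene [(-0.2, 271), (-0.1, 107), (0.0, 111), (0.1, 103), (0.2, 391), (0.3, 389), (0.4, 398), (0.5, 409), (0.6, 417), (0.7, 406)]
32.775 [-0.02224077  0.17354366  0.53367513]
x -42 y-edges -27.5 28.5
x -30 y-edges -27.5 28.0
x 0 y-edges -29.0 29.0
x 20 y-edges -27.5 28.5
x 42 y-edges -28.0 30.5
y -20 near -50.0
y 20 near -50.5
```

The clamp is down and steady at about 0 rad, and the pile's edges are at ±28 and -50 mm as they should be. Handing in.

```bash
python3 -c "
from rig import bot
print(bot.hand_in())"
```

```text
the job is handed in; nothing more can be done
None
```

I handed the job in at about 33 s: the blank and then the template lie on the pad, flush to about 1 mm by camera, and the hold-down arm is lowered with its foot resting on the pile; the offcut and everything else on the bench was not touched.

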